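Weigh the bearing and hold the reading

ROBOT

A 6-joint arm with a two-finger parallel gripper is mounted at the origin on a cart in front of the work surface, level with it; the furniture and walls round the work are solid. World frame = base frame: x ahead of the robot, y to its left, z up, the work surface at z = 0. Lengths are in m, angles in rad, forces in N, time in s.
With the tool pointing down it reaches from about 0.35 to 0.85 m from the base axis. Payload 8.1 kg.
Tool frame: the origin (TCP) lies between the finger pads; the fingertips stand tips_ahead ahead of it and the grasp point (between the pads) lies 8 mm behind it (tips_ahead is the distance from the TCP to the fingertips, in m); z points along the fingers, x is the direction in which the jaws open and shut, and the axes are right-handed (so a half turn about z gives the same grasp; the last joint's range is limited). The gripper opens to 93 mm and grips with 3 to 60 N. Pads are 15 mm wide; open, the fingers measure 128 mm over their backs; the gripper's body (75 mm by 188 mm) begins 65 mm behind the grasp point.
Start: joints at [1.251, 0.13, 1.488, -0, 1.523, -0.085], TCP at [0.14, 0.584, 0.23] pointing down, gripper open.
Joint ranges: [-2.96, 2.96], [-0.89, 2.26], [0.02, 2.5], [-1.34, 4.48], [0, 2.73], [-2.66, 2.66]. Speed limits (rad/s): [2.39, 2.39, 2.79, 3.14, 3.14, 3.14].

INTERFACE

Orientations are given as a rotation vector (axis times angle).
In Python, from plant import * gives the robot as it stands.
- The arm moves only by the tool play_rows, never from a script. Its argument "increments" is a list that holds one entry, the list of rows, each a list of 4 numbers: the shift along the tool's x, y, z in cm, then the turn about the tool's z in rad. A call has 1 to 5 rows; each row is the pose to reach, as a shift and turn from the pose measured when the call began, along the tool's axes at that moment; what a row does not reach only later rows make up. A row lasts 1/10 s, in which the tool goes at most 50 mm and 8.59 degrees, less where a joint would pass 70% of its speed; a pose out of reach is approached as far as the arm can. A call with a gripper value outside its range is refused whole. "jaw" is the finger opening in cm, from 0 to 9.3, set as the call begins (left out, the last holds). The fingers move at their own pace and stop on an object; "squeeze" is the grip in N (left out, the last holds). Time passes only in rows, so rows that repeat a pose let the fingers close. It gives the time, the measured TCP pose, the force and the opening at its end, in the units of the state.
- read_state(): the state, without advancing time (a new reading comes with each control period).
- read_camera(name): name is "scene" or "top" or "wrist"; returns (picture, depth): 400x640x3 uint8, blue, green, red; 400x640 float32, m along the optical axis (not along the pixel's ray), 0 where there is no reading.
- camera_params(name): a dict with "K" (3x3 intrinsics, pixels), "eye" and "orientation" of the camera in the world. Camera axes: x right, y up, looking along -z (the intrinsics and any distortion apply to the point x, -y, -z); pixel columns grow to the right and rows downward; lengths in m; the calibration is good to about 2 mm. A picture is of the moment at which its call begins: read the wrist's pose just before it. camera_params takes no time and is no camera call; for the wrist camera it gives the pose at the moment of the call.
- close_job(): hands the job in, once; it reports no verdict.
The state is a dict: "t": time; "q": joint angles; "dq": joint speeds; "joint_torque": joint torques, N m; "tool_pos": TCP position; "orientation": TCP orientation; "force": force on the tool from outside, world axes, zero at the start; "wrist_torque": the same for the moment, N m; "opening": finger opening in m.
Only numpy, scipy, OpenCV 4.12 (cv2) and the standard library are available. Lean on these libraries where they do the work, as an engineer would, in place of code of your own. Each camera call takes 0.05 s, during which the arm holds its last target.

TASK

Weigh the steel ball bearing: set it down flat near the middle of the scale's steel plate and let go of it. Then press the scale's blue hold key gently with the fingertips, until you feel it give, for a moment, and let it come up again; do not press the orange key.

Things in the scene. Friction and masses are not known exactly. Their poses are not given: they have to be found in the camera images.
- bearing_centre (a point): centre of the loose ball bearing, a flat steel-grey ring 35 mm across, 11 mm high, about 0.06 kg; the point is 5.5 mm above its underside, z up. It lies in a row along x (neighbours 75 mm or more away) with a brass-coloured nut and a white tin with a green lid, between the scale and the vice. Grasp it across its diameter. Wall shelves hang over the far left of the bench: keep the arm clear
- plate_centre (a point): middle of the top face of the scale's steel weighing plate, which is level, 50 mm above the bench, 96 mm along its x and 116 mm along its y. The scale is a fixed grey housing 160 mm (x) by 130 mm (y), 36 mm high; x points horizontally from the keys and display (on the robot's side) toward the plate, y to the left, z up
- hold_key_top (a point): middle of the top face of the blue hold key, a flat membrane key 26 mm (x) by 38 mm (y) on the scale's front; axes as the plate; its face is 40.5 mm above the bench, 4 mm proud. It is pressed straight down: it starts to give at about 2 N, registers at 1.2 mm of travel (about 4 N), stops hard at 2 mm (about 6 N) and springs back. The keypad must not be pushed with more than 30 N
- zero_key_top (a point): middle of the top face of the orange zero key, otherwise the same as the blue key, 68 mm beside it (the two may be either way round); not to be pressed
Not all that is in view belongs to the job. What is shaped like the part that bears bearing_centre but black is not meant.

How it is judged:
On the way, in this order (a step that is already met when the one before it is completed fails the run):
1. the bearing lies flat near the middle of the weighing plate, let go (horizontal distance between bearing_centre and plate_centre below 0.035 m and z of bearing_centre in the frame of plate_centre below 0.009 m and contact force between the fingers and bearing below 0.05 N), for 0.2 s.
2. the blue hold key is pressed until it registers, with the bearing on the plate (distance of hold_key_top from where it was at the start of the episode above 0.0012 m and horizontal distance between bearing_centre and plate_centre below 0.035 m and z of bearing_centre in the frame of plate_centre below 0.009 m), for 0.1 s.
At the end, for the whole second after the job is handed in: The bearing lies flat and at rest on the weighing plate, its centre within 35 mm of the plate's middle, and the blue key, having been pressed 1.2 mm or more for 0.1 s, has come up again (to within 0.8 mm) (horizontal distance between bearing_centre and plate_centre below 0.035 m and z of bearing_centre in the frame of plate_centre between 0.003 and 0.009 m and angle between bearing_centre's own z axis and vertical below 0.15 rad and linear speed of bearing below 0.02 m/s and distance of hold_key_top from where it was at the start of the episode below 0.0008 m); the robot touches nothing.
It fails at once if the orange key is pressed (distance of zero_key_top from where it was at the start of the episode above 0.001 m).
It fails at once if the blue key is pushed with more than 30 N (contact force between hold_key and anything else above 30 N).
It fails at once if the bearing is let go more than 30 mm above the plate (z of bearing_centre in the frame of plate_centre above 0.0355 m and contact force between the fingers and bearing below 0.01 N).
It also fails if it takes over 45 s, if anything falls off the work surface, if the arm or the gripper's body presses on something with over 40 N, if the wrist force passes 120 N, or if a joint passes its speed limit or range.

## Working session

There is one attempt and no reset: what is moved stays moved. The work goes in short steps, Python scripts to look and compute and a tool call to move; the robot and the scene stay as the last step left them, time stands still between calls to the robot, and variables do not carry over. Pictures are saved under pics/ and viewed, and the job is handed in when it is done.

Besides the shell and the picture viewer there is one more tool, called by a JSON object that holds its "method" and its "body", one argument or row to a line. play_rows: Moves the arm, as the interface text tells. Its arguments: {"type":"object","properties":{"increments":{"type":"array"},"jaw":{"type":"number"},"squeeze":{"type":"number"}},"required":["increments"]}

```bash
mkdir -p pics; ls
python3 - <<'E'
from plant import *
import cv2
s=read_state();print({k:s[k] for k in s})
for n in("scene","top","wrist"):
    p=camera_params(n);print(n,p)
    im,d=read_camera(n);cv2.imwrite(f'pics/{n}0.png',im)
    import numpy as np;np.save(f'{n}0.npy',d)
E
```

```text
pics
{'t': 0.0, 'q': array([ 1.25062100e+00,  1.31155378e-01,  1.48928445e+00, -2.31603646e-05,
        1.52299502e+00, -8.54148348e-02]), 'dq': array([-0.00062816,  0.0014732 ,  0.00101969, -0.00022742, -0.00087557,
       -0.00097247]), 'joint_torque': array([-8.24915478e-04, -5.59835923e+01, -4.91763854e+01,  7.69017823e-02,
        3.45958758e-02, -1.41671530e-04]), 'tool_pos': array([0.13938654, 0.58301634, 0.22858805]), 'orientation': array([ 2.46549768e+00,  1.94536143e+00, -2.39555734e-03]), 'force': array([-0.78482281,  0.27666541,  0.94286574]), 'wrist_torque': array([-0.00565685, -0.00941852, -0.00850424]), 'opening': 0.09297153227462479}
scene {'K': array([[448.60892742,   0.        , 322.11324966],
       [  0.        , 448.60892742, 199.47621531],
       [  0.        ,   0.        ,   1.        ]]), 'eye': array([ 0.14598368, -0.69902011,  0.67253923]), 'orientation': array([ 0.77781806, -0.27740294, -0.65721663])}
top {'K': array([[415.73063775,   0.        , 323.19881164],
       [  0.        , 415.73063775, 201.93559551],
       [  0.        ,   0.        ,   1.        ]]), 'eye': array([ 0.42780162, -0.23048881,  0.91864368]), 'orientation': array([ 0.08470289, -0.06161118, -1.55427605])}
wrist {'K': array([[352.46895493,   0.        , 321.55005906],
       [  0.        , 352.46895493, 198.64828335],
       [  0.        ,   0.        ,   1.        ]]), 'eye': array([0.07245487, 0.59741601, 0.38353053]), 'orientation': array([-0.21251871, -0.16470559,  1.32955108])}
```

View pics/scene0.png

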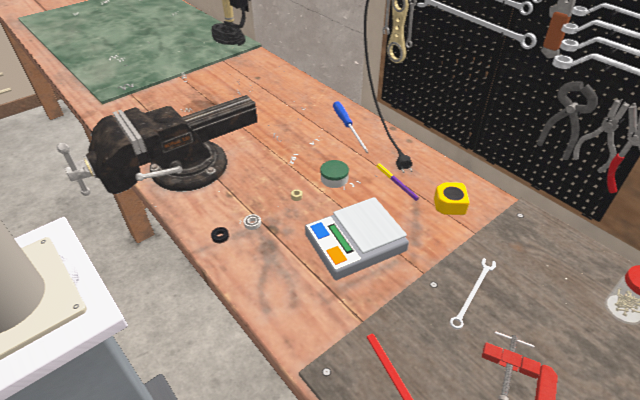

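View pics/top0.png

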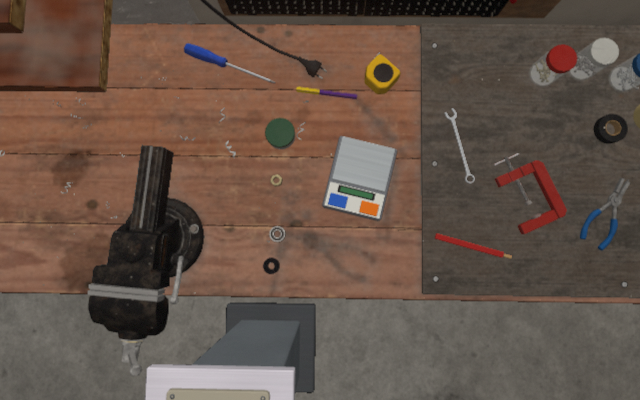

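View pics/wrist0.png

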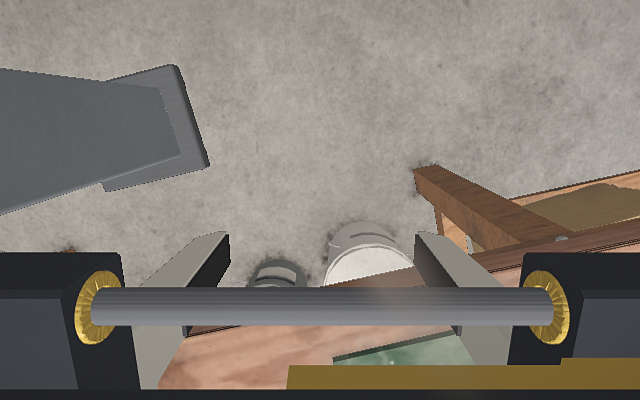

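The top view shows the steel bearing at about (277,234) and the black decoy at (271,266). The scale is at about (360,178), with the blue key at (338,201) and the orange key at (370,209). In the scene view the bearing is at (252,222). Next I'll measure these.

```bash
cat > h.py <<'E'
from plant import *
import cv2, numpy as np
from scipy.spatial.transform import Rotation as R
def ray(p,u,v):
    K=p['K'];d=np.array([(u-K[0,2])/K[0,0],-(v-K[1,2])/K[1,1],-1.])
    return np.array(p['eye']),R.from_rotvec(p['orientation']).apply(d)
def onz(p,u,v,z):
    e,d=ray(p,u,v);return e+d*(z-e[2])/d[2]
def bydepth(p,u,v,dep):
    e,d=ray(p,u,v);return e+d*dep
def two(p1,uv1,p2,uv2):
    e1,d1=ray(p1,*uv1);e2,d2=ray(p2,*uv2)
    t=np.linalg.lstsq(np.c_[d1,-d2],e2-e1,rcond=None)[0]
    a=e1+d1*t[0];b=e2+d2*t[1];return (a+b)/2,np.linalg.norm(a-b)
E
python3 - <<'E'
from h import *
C={}
for n in('top','scene'):
    im=cv2.imread(f'pics/{n}0.png');p=camera_params(n);d=np.load(n+'0.npy')
    hsv=cv2.cvtColor(im,cv2.COLOR_BGR2HSV)
    boxes={'top':dict(blue=(320,180,400,225),orange=(320,180,400,225),ring=(262,220,292,248),plate=(325,130,400,190)),
     'scene':dict(blue=(300,200,360,270),orange=(300,230,360,275),ring=(240,210,265,232),plate=(325,195,412,262))}[n]
    def blob(name,m):
        x0,y0,x1,y1=boxes[name];mm=np.zeros(m.shape,np.uint8);mm[y0:y1,x0:x1]=m[y0:y1,x0:x1]
        c=max(cv2.findContours(mm,cv2.RETR_EXTERNAL,cv2.CHAIN_APPROX_NONE)[0],key=cv2.contourArea)
        M=cv2.moments(c);C[n,name]=(M['m10']/M['m00'],M['m01']/M['m00'])
        print(n,name,np.round(C[n,name],1),cv2.contourArea(c),cv2.boundingRect(c),np.round(cv2.minAreaRect(c),1) if 0 else cv2.minAreaRect(c))
        return c
    blob('blue',cv2.inRange(hsv,(100,120,80),(125,255,255)))
    blob('orange',cv2.inRange(hsv,(8,150,120),(25,255,255)))
    blob('ring',cv2.inRange(hsv,(0,0,60),(179,60,255)))
    c=blob('plate',cv2.inRange(hsv,(0,0,120),(179,40,190)))
    for k,z in(('blue',.0405),('orange',.0405),('ring',.0055),('plate',.05)):
        u,v=C[n,k];dd=d[int(round(v)),int(round(u))]
        print(n,k,onz(p,u,v,z).round(4),'depth pt',bydepth(p,u,v,dd).round(4))
    bx=dict(top=(255,100,410,285),scene=(200,180,420,290))[n];x0,y0,x1,y1=bx
    cv2.imwrite(f'pics/{n}0z.png',cv2.resize(im[y0:y1,x0:x1],None,fx=3.5,fy=3.5,interpolation=cv2.INTER_NEAREST)[:600,:800])
pt,ps=camera_params('top'),camera_params('scene')
for k in('blue','orange','ring','plate'):print(k,two(pt,C['top',k],ps,C['scene',k]))
E
```

```text
top blue [337.3 200.2] 162.0 (328, 194, 19, 14) ((337.3235778808594, 200.20591735839844), (16.734956741333008, 10.914102554321289), 14.03624439239502)
top orange [368.6 207.9] 168.5 (360, 201, 19, 15) ((368.5294189453125, 207.88238525390625), (16.97749137878418, 11.156637191772461), 14.03624439239502)
top ring [276.9 233.6] 194.0 (269, 226, 17, 16) ((277.0, 233.5), (15.0, 16.0), 90.0)
top plate [363.  163.2] 2344.5 (332, 136, 63, 54) ((363.0272521972656, 163.23834228515625), (55.18708801269531, 44.38188934326172), 13.706961631774902)
top blue [ 0.514  -0.2469  0.0405] depth pt [ 0.5136 -0.2468  0.0443]
top orange [ 0.4987 -0.3131  0.0405] depth pt [ 0.4985 -0.3128  0.0432]
top ring [ 0.4418 -0.116   0.0055] depth pt [ 0.4419 -0.1154  0.0012]
top plate [ 0.5924 -0.2999  0.05  ] depth pt [ 0.5922 -0.2998  0.0513]
scene blue [319.5 230.1] 153.5 (311, 222, 18, 17) ((319.4999694824219, 229.99998474121094), (16.641006469726562, 11.371353149414062), 56.3099365234375)
scene orange [336.1 254.8] 184.5 (327, 246, 20, 18) ((336.1538391113281, 254.73077392578125), (18.582454681396484, 12.2034025
[... 216 characters left out ...]
1473388672, 38.38270950317383), 17.21607208251953)
scene blue [ 0.5109 -0.2492  0.0405] depth pt [ 0.5104 -0.2498  0.0414]
scene orange [ 0.4954 -0.3152  0.0405] depth pt [ 0.4954 -0.3152  0.0405]
scene ring [ 0.4399 -0.117   0.0055] depth pt [ 0.4417 -0.1134  0.0014]
scene plate [ 0.5561 -0.3439  0.05  ] depth pt [ 0.5567 -0.3434  0.0491]
blue (array([ 0.51382348, -0.24656926,  0.03642591]), np.float64(0.0013037394614654916))
orange (array([ 0.49839696, -0.31301485,  0.03637063]), np.float64(0.0015321391381638654))
ring (array([ 0.44136829, -0.11541888,  0.00334302]), np.float64(0.0011639041816417649))
plate (array([ 0.60431844, -0.30444598, -0.02066776]), np.float64(0.0036124996892719285))
```

Run:
```python
import plant
print([n for n in dir(plant) if n[0]!='_'])
try: print('tips',plant.tips_ahead)
except Exception as e: print(e)
from h import *
P=[]
for n in('top','scene'):
    p=camera_params(n);d=np.load(n+'0.npy')
    vv,uu=np.mgrid[0:400,0:640];K=p['K']
    c=np.stack([(uu-K[0,2])/K[0,0],-(vv-K[1,2])/K[1,1],-np.ones(d.shape)],-1)*d[...,None]
    w=R.from_rotvec(p['orientation']).apply(c.reshape(-1,3))+p['eye'];P.append(w[d.ravel()>0])
P=np.vstack(P)
print('max z cm per cell; cols y from .9 to -.5, rows x .8->.1')
ys=np.arange(.9,-.5,-.1)
print('      ',(ys*100).round().astype(int))
for x in np.arange(.9,.0,-.1):
    r=[]
    for y in ys:
        m=(abs(P[:,0]-x)<.05)&(abs(P[:,1]-y)<.05);r.append(int(round(100*P[m,2].max())) if m.sum()>3 else -99)
    print(round(x,2),r)
```

```text
['IKError', 'camera_params', 'close_job', 'read_camera', 'read_state', 'tips_ahead']
tips 0.011
max z cm per cell; cols y from .9 to -.5, rows x .8->.1
       [ 90  80  70  60  50  40  30  20  10   0 -10 -20 -30 -40]
0.9 [7, 7, 14, 15, 18, 21, 23, 26, 29, 32, 35, 37, 40, 43]
0.8 [1, 1, 5, 5, 1, 1, 1, 1, 38, 3, 4, 3, 4, 4]
0.7 [1, 1, 1, 1, 1, 1, 1, 39, 55, 2, 4, 3, 5, 2]
0.6 [1, 2, 1, 1, 2, 1, 1, 39, 55, 2, 4, 5, 6, 5]
0.5 [2, 2, 2, 2, 1, 1, 1, 13, 13, 2, 2, 5, 6, 5]
0.4 [1, 1, 1, 3, 2, 1, 1, 16, 16, 3, 2, 1, 1, 2]
0.3 [0, 0, 0, 0, 1, 1, 1, 17, 16, 1, 1, 1, 1, 2]
0.2 [-86, -86, -86, -86, -86, -86, -86, 12, 20, 0, 0, 0, -86, -86]
0.1 [-86, -86, -86, -99, -86, -86, -85, 1, 2, 17, 2, 1, -86, -86]
```

View pics/top0z.png

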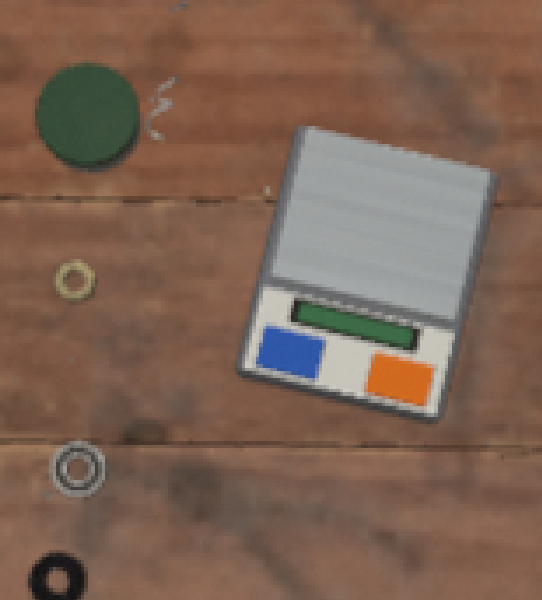

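Run:
```python
from h import *
p=camera_params('top');d=np.load('top0.npy')
for u,v in((50,50),(100,80),(5,80),(100,5),(5,15),(15,15),(150,180),(130,300),(153,150)):
    print(u,v,d[v,u],bydepth(p,u,v,d[v,u]).round(3))
ps=camera_params('scene')
def proj(p,X):
    c=R.from_rotvec(p['orientation']).inv().apply(np.array(X)-p['eye']);K=p['K']
    return K[0,0]*c[0]/-c[2]+K[0,2],-K[1,1]*c[1]/-c[2]+K[1,2],-c[2]
print(proj(ps,(.65,.15,.5)),proj(ps,(.65,.3,.5)),proj(ps,(.6,.15,.4)))
q=read_state()['q'];print(q)
```

```text
50 50 0.5555781 [0.676 0.146 0.39 ]
100 80 0.55334556 [0.636 0.077 0.387]
5 80 0.5552579 [0.635 0.205 0.387]
100 5 0.5603108 [0.739 0.083 0.39 ]
5 15 0.39481434 [0.636 0.08  0.546]
15 15 0.39844248 [0.639 0.074 0.543]
150 180 0.8108423 [0.541 0.12  0.12 ]
130 300 0.75336677 [0.315 0.129 0.157]
153 150 0.812943 [0.599 0.116 0.123]
(np.float64(237.6184311313562), np.float64(-97.68516407653527), np.float64(0.8255018058035581)) (np.float64(198.0303234314634), np.float64(-109.3874453209184), np.float64(0.9092388116220491)) (np.float64(222.49783700444942), np.float64(-33.333979963497484), np.float64(0.8713823825830004))
[ 1.25057373e+00  1.30981928e-01  1.48900312e+00 -1.08285038e-05
  1.52301507e+00 -8.53773372e-02]
```

The orange shelf and box at top left sit at x > 0.6, y > 0.07 and z of about 0.39 or higher. The vice reaches about 0.17 high. I'll pass between them at a radius of about 0.47 and z of about 0.28.

```bash
cat > go.py <<'E'
from h import *
import sys
def plan(x,y,z,phi):
    s=read_state();Rm=R.from_rotvec(s['orientation']);M=Rm.as_matrix()
    D=M.T@(np.array([x,y,z])-s['tool_pos']);ph=np.arctan2(M[1,0],M[0,0])
    print('t',round(s['t'],2),'pos',s['tool_pos'].round(4),'phi',round(ph,4),'tilt',np.degrees(np.arccos(-M[2,2])).round(3),'F',s['force'].round(2),'open',round(s['opening'],4),'q',s['q'].round(2))
    print('shift cm',(D*100).round(2),'turn',round(-(phi-ph),3))
a=list(map(float,sys.argv[1:]))
for i in range(0,len(a),4): plan(*a[i:i+4])
E
python3 go.py .36 .36 .28 1.45 .45 .1 .28 1.57 .441 -.116 .28 1.5708
```

```text
t 0.15 pos [0.1395 0.5831 0.2288] phi 1.336 tilt 0.081 F [0.31 0.33 0.59] open 0.0932 q [ 1.25  0.13  1.49 -0.    1.52 -0.09]
shift cm [-16.58  26.64  -5.1 ] turn -0.114
t 0.15 pos [0.1395 0.5831 0.2288] phi 1.336 tilt 0.081 F [0.31 0.33 0.59] open 0.0932 q [ 1.25  0.13  1.49 -0.    1.52 -0.09]
shift cm [-39.77  41.44  -5.06] turn -0.234
t 0.15 pos [0.1395 0.5831 0.2288] phi 1.336 tilt 0.081 F [0.31 0.33 0.59] open 0.0932 q [ 1.25  0.13  1.49 -0.    1.52 -0.09]
shift cm [-60.99  45.59  -5.03] turn -0.235
```

{"method": "play_rows", "body": {
  "increments": [
    [[-1.5,2.5,-2.5,0],[-4.5,7,-5,-0.03],[-7.5,12,-5,-0.06],[-10.5,17,-5,-0.09],[-13.5,21.5,-5,-0.11]]
  ],
  "jaw": 9.3
}}

```text
t: 0.65
tool_pos: [0.2978, 0.4218, 0.279]
orientation: [2.353, 2.08, -0.001]
force: [1.3, 1.1, -1.1]
opening: 0.0931
```

```bash
python3 go.py .40 .25 .28 1.5  .45 .1 .28 1.57 .441 -.116 .28 1.5708
```

```text
t 0.65 pos [0.2978 0.4218 0.279 ] phi 1.4478 tilt 0.059 F [ 1.29  1.1  -1.09] open 0.0931 q [ 0.86 -0.11  1.64 -0.    1.61 -0.59]
shift cm [-15.8   12.25  -0.08] turn -0.052
t 0.65 pos [0.2978 0.4218 0.279 ] phi 1.4478 tilt 0.059 F [ 1.29  1.1  -1.09] open 0.0931 q [ 0.86 -0.11  1.64 -0.    1.61 -0.59]
shift cm [-30.07  19.05  -0.07] turn -0.122
t 0.65 pos [0.2978 0.4218 0.279 ] phi 1.4478 tilt 0.059 F [ 1.29  1.1  -1.09] open 0.0931 q [ 0.86 -0.11  1.64 -0.    1.61 -0.59]
shift cm [-5.162e+01  2.081e+01 -4.000e-02] turn -0.123
```

{"method": "play_rows", "body": {
  "increments": [
    [[-3.5,2.7,0,-0.02],[-7,5.4,0,-0.04],[-11,8.2,0,-0.06],[-15,11,0,-0.08],[-18.5,13.5,0,-0.1]]
  ]
}}

```text
t: 1.15
tool_pos: [0.4096, 0.2195, 0.2791]
orientation: [2.246, 2.196, -0.001]
force: [0.5, -0.0, 0.1]
opening: 0.0927
```

```bash
python3 go.py .45 .1 .28 1.57 .441 -.116 .28 1.5708
```

```text
t 1.15 pos [0.4096 0.2195 0.2791] phi 1.5482 tilt 0.07 F [ 0.47 -0.02  0.12] open 0.0927 q [ 0.38 -0.26  1.77 -0.    1.63 -1.17]
shift cm [-11.85   4.31  -0.08] turn -0.022
t 1.15 pos [0.4096 0.2195 0.2791] phi 1.5482 tilt 0.07 F [ 0.47 -0.02  0.12] open 0.0927 q [ 0.38 -0.26  1.77 -0.    1.63 -1.17]
shift cm [-33.47   3.9   -0.05] turn -0.023
```

{"method": "play_rows", "body": {
  "increments": [
    [[-4.5,0.9,0,-0.02],[-9,1.8,0,-0.023],[-13.5,2.6,0,-0.023],[-18,3.2,0,-0.023],[-22.5,3.9,0,-0.023]]
  ]
}}

```text
t: 1.65
tool_pos: [0.4432, -0.0081, 0.2793]
orientation: [2.22, 2.221, -0.001]
force: [2.0, 0.1, 0.4]
opening: 0.0928
```

{"method": "play_rows", "body": {
  "increments": [
    [[-4,0,0,0],[-8,0,0,0],[-11,0,0,0],[-11,0,0,0]]
  ]
}}

```text
t: 2.05
tool_pos: [0.4427, -0.1213, 0.279]
orientation: [2.225, 2.217, -0.003]
force: [-0.7, 0.6, -0.4]
opening: 0.0933
```

```bash
python3 go.py .441 -.116 .15 1.5708
python3 - <<'E'
from h import *
p=camera_params('wrist');im,d=read_camera('wrist');cv2.imwrite('pics/w1.png',im);np.save('w1.npy',d)
print(p)
E
```

```text
t 2.05 pos [ 0.4427 -0.1213  0.279 ] phi 1.5671 tilt 0.118 F [-0.68  0.55 -0.41] open 0.0933 q [-0.38 -0.27  1.78 -0.    1.63 -1.94]
shift cm [ 0.55 -0.16 12.89] turn -0.004
{'K': array([[352.46895493,   0.        , 321.55005906],
       [  0.        , 352.46895493, 198.64828335],
       [  0.        ,   0.        ,   1.        ]]), 'eye': array([ 0.37392216, -0.12248273,  0.43382764]), 'orientation': array([-0.19731985, -0.19296821,  1.55927982])}
```

View pics/w1.png

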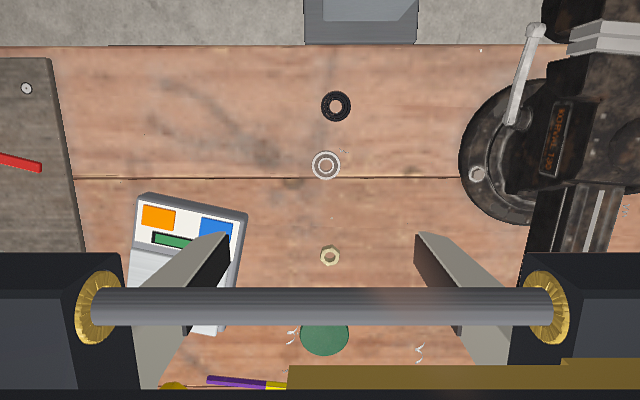

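The wrist view shows the bearing at (326,165), the nut at (330,257) and the black decoy at (336,106). I'll refine the bearing position from it.

```bash
python3 - <<'E'
from h import *
p=camera_params('wrist');im=cv2.imread('pics/w1.png');hsv=cv2.cvtColor(im,cv2.COLOR_BGR2HSV)
m=cv2.inRange(hsv,(0,0,60),(179,60,255));mm=np.zeros_like(m);mm[145:176,305:347]=m[145:176,305:347]
c=max(cv2.findContours(mm,cv2.RETR_EXTERNAL,cv2.CHAIN_APPROX_NONE)[0],key=cv2.contourArea)
M=cv2.moments(c);u,v=M['m10']/M['m00'],M['m01']/M['m00'];print(u,v,cv2.boundingRect(c))
print(onz(p,u,v,.0055), onz(p,u,v,.011),onz(p,u,v,.0))
x,y,w,h=cv2.boundingRect(c);print(w*.425/352)
E
python3 go.py .441 -.116 .1 1.5708
```

```text
325.677047289504 163.5049019607843 (312, 150, 29, 26)
[ 0.43853058 -0.11661286  0.0055    ] [ 0.4377027  -0.11666854  0.011     ] [ 0.43935845 -0.11655717  0.        ]
0.03501420454545454
t 2.1 pos [ 0.4429 -0.1195  0.279 ] phi 1.5679 tilt 0.057 F [-0.27  1.22 -0.2 ] open 0.0929 q [-0.37 -0.27  1.78 -0.    1.63 -1.94]
shift cm [ 0.36 -0.18 17.9 ] turn -0.003
```

{"method": "play_rows", "body": {
  "increments": [
    [[0.1,-0.1,4,0],[0.3,-0.2,9,0],[0.35,-0.2,14,0],[0.35,-0.2,18,0],[0.35,-0.2,19.5,0]]
  ]
}}

```text
t: 2.6
tool_pos: [0.4375, -0.1135, 0.079]
orientation: [-2.218, -2.215, 0.006]
force: [-0.6, -0.6, 0.9]
opening: 0.0929
```

{"method": "play_rows", "body": {
  "increments": [
    [[0,0,0,0],[0,0,0,0]]
  ]
}}

```text
t: 2.8
tool_pos: [0.437, -0.1122, 0.0787]
orientation: [-2.216, -2.215, 0.006]
force: [0.1, -1.0, 0.1]
opening: 0.0929
```

```bash
python3 go.py .4405 -.1163 .0135 1.5708
python3 - <<'E'
from h import *
p=camera_params('wrist');im,d=read_camera('wrist');cv2.imwrite('pics/w2.png',im);print(p['eye'])
E
```

```text
t 2.8 pos [ 0.437  -0.1122  0.0787] phi 1.5704 tilt 0.54 F [ 0.11 -1.05  0.11] open 0.0929 q [-0.36 -0.14  2.04 -0.    1.25 -1.94]
shift cm [-0.43  0.41  6.52] turn -0.0
[ 0.36948322 -0.11444435  0.23417119]
```

View pics/w2.png

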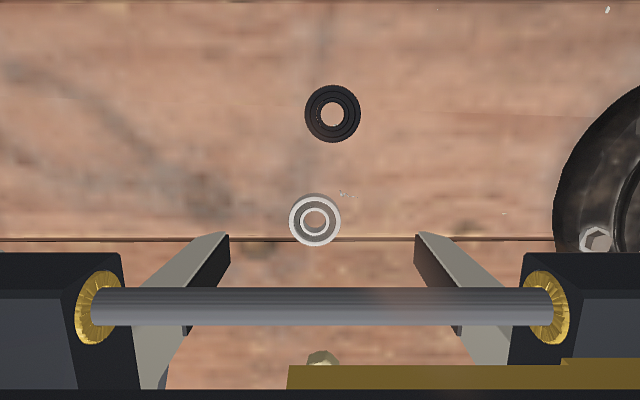

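The wrist view now shows the bearing at (315,221), between the fingers, with the black decoy at (333,114). I'll measure again and correct.

```bash
python3 - <<'E'
from h import *
p=camera_params('wrist');im=cv2.imread('pics/w2.png');hsv=cv2.cvtColor(im,cv2.COLOR_BGR2HSV)
m=cv2.inRange(hsv,(0,0,50),(179,70,255));mm=np.zeros_like(m);mm[180:262,270:360]=m[180:262,270:360]
mm=cv2.morphologyEx(mm,cv2.MORPH_OPEN,np.ones((3,3)))
c=max(cv2.findContours(mm,cv2.RETR_EXTERNAL,cv2.CHAIN_APPROX_NONE)[0],key=cv2.contourArea)
x,y,w,h=cv2.boundingRect(c);print(x,y,w,h)
for u,v in((x+w/2,y+h/2),(315,221)): print(onz(p,u,v,.0055), onz(p,u,v,.011))
E
python3 go.py .4405 -.1163 .0135 1.5708
```

```text
270 180 71 67
[ 0.43740909 -0.12541792  0.0055    ] [ 0.43579837 -0.12516628  0.011     ]
[ 0.44273713 -0.11899745  0.0055    ] [ 0.44099882 -0.11889957  0.011     ]
t 2.85 pos [ 0.438  -0.1128  0.0799] phi 1.5702 tilt 0.394 F [ 0.6  -0.04  1.13] open 0.0929 q [-0.37 -0.14  2.04 -0.    1.25 -1.94]
shift cm [-0.36  0.29  6.64] turn -0.001
```

{"method": "play_rows", "body": {
  "increments": [
    [[-0.4,0.3,1,0],[-0.4,0.3,3,0],[-0.4,0.3,4.5,0],[-0.4,0.3,4.5,0]]
  ]
}}

```text
t: 3.25
tool_pos: [0.4401, -0.1166, 0.0336]
orientation: [-2.217, -2.215, 0.006]
force: [-0.2, 0.7, 0.5]
opening: 0.0929
```

```bash
python3 go.py .441 -.1172 .0135 1.5708
```

```text
t 3.25 pos [ 0.4401 -0.1166  0.0336] phi 1.5701 tilt 0.497 F [-0.18  0.67  0.53] open 0.0929 q [-0.37 -0.06  2.06 -0.    1.15 -1.94]
shift cm [-0.07  0.11  2.01] turn -0.001
```

{"method": "play_rows", "body": {
  "increments": [
    [[0,0.1,0.8,0],[0,0.1,1.6,0],[0,0.1,1.9,0],[0,0.1,1.9,0]]
  ]
}}

```text
t: 3.65
tool_pos: [0.4407, -0.1164, 0.0142]
orientation: [-2.216, -2.215, 0.006]
force: [-0.3, 0.2, -0.0]
opening: 0.093
```

```bash
python3 go.py .441 -.1172 .0135 1.5708
python3 - <<'E'
from h import *
im,d=read_camera('wrist');cv2.imwrite('pics/w3.png',im)
E
```

```text
t 3.65 pos [ 0.4407 -0.1164  0.0142] phi 1.5701 tilt 0.537 F [-0.31  0.25 -0.02] open 0.093 q [-0.37 -0.02  2.07 -0.    1.11 -1.94]
shift cm [-0.08  0.04  0.07] turn -0.001
```

View pics/w3.png

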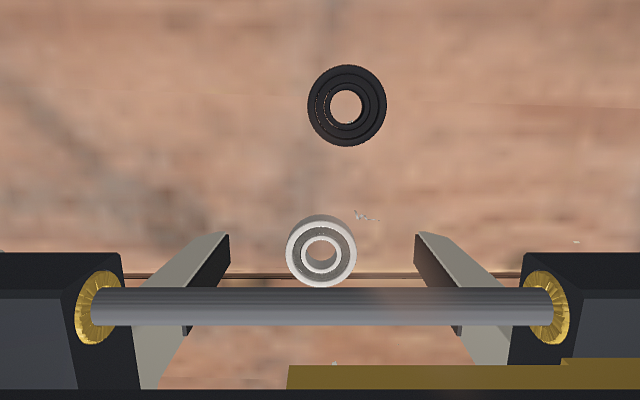

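Run:
```python
from h import *
p=camera_params('wrist');print(onz(p,321,253,.011))
c=R.from_rotvec(p['orientation']).inv().apply(read_state()['tool_pos']-np.array([0,0,.003])-p['eye']);K=p['K']
print(K[0,0]*c[0]/-c[2]+K[0,2],-K[1,1]*c[1]/-c[2]+K[1,2])
```

```text
[ 0.43935996 -0.11857083  0.011     ]
325.2125371196224 256.4694065851125
```

The bearing is within 2 mm of the TCP, so I'll grip gently.

{"method": "play_rows", "body": {
  "increments": [
    [[0,-0.05,0,0],[0,-0.05,0,0],[0,-0.05,0,0],[0,-0.05,0,0],[0,-0.05,0,0]]
  ],
  "jaw": 2.5,
  "squeeze": 15
}}

```text
t: 4.2
tool_pos: [0.4405, -0.1165, 0.0147]
orientation: [-2.217, -2.215, 0.006]
force: [0.1, -0.2, 0.1]
opening: 0.0574
```

{"method": "play_rows", "body": {
  "increments": [
    [[0,0,0,0],[0,0,0,0],[0,0,0,0]]
  ]
}}

```text
t: 4.5
tool_pos: [0.4404, -0.1165, 0.0147]
orientation: [-2.217, -2.215, 0.006]
force: [-0.5, -0.9, -0.0]
opening: 0.0342
```

```bash
python3 go.py .441 -.1172 .0135 1.5708
python3 - <<'E'
from h import *
im,d=read_camera('wrist');cv2.imwrite('pics/w4.png',im)
E
```

```text
t 4.5 pos [ 0.4404 -0.1165  0.0147] phi 1.5701 tilt 0.505 F [-0.52 -0.91 -0.04] open 0.0342 q [-0.37 -0.03  2.07 -0.    1.11 -1.94]
shift cm [-0.07  0.06  0.12] turn -0.001
```

View pics/w4.png

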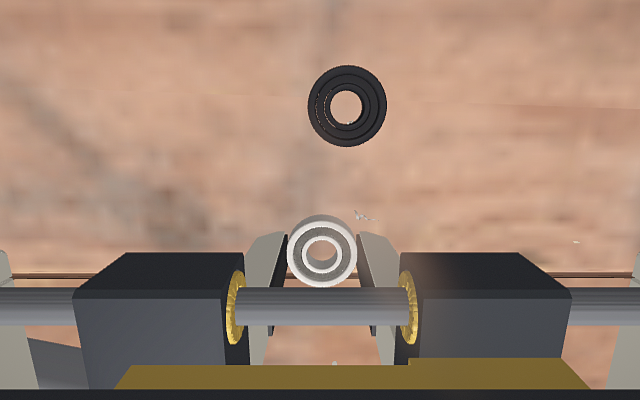

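{"method": "play_rows", "body": {
  "increments": [
    [[0,0,0,0],[0,0,0,0],[0,0,0,0],[0,0,0,0]]
  ],
  "jaw": 2.0,
  "squeeze": 20
}}

```text
t: 4.95
tool_pos: [0.4405, -0.1165, 0.0147]
orientation: [-2.217, -2.215, 0.006]
force: [0.4, -0.5, 0.1]
opening: 0.0336
```

{"method": "play_rows", "body": {
  "increments": [
    [[0,0,-0.6,0],[0,0,-1.5,0],[0,0,-2.5,0],[0,0,-3,0],[0,0,-3,0]]
  ]
}}

```text
t: 5.45
tool_pos: [0.4418, -0.117, 0.0462]
orientation: [-2.218, -2.217, 0.004]
force: [-1.0, -0.8, -0.4]
opening: 0.0338
```

```bash
python3 go.py .592 -.300 .12 1.34
python3 - <<'E'
from h import *
im,d=read_camera('wrist');cv2.imwrite('pics/w5.png',im)
E
```

```text
t 5.45 pos [ 0.4418 -0.117   0.0462] phi 1.5701 tilt 0.35 F [-1.03 -0.8  -0.36] open 0.0338 q [-0.37 -0.08  2.05 -0.    1.17 -1.94]
shift cm [-18.27  14.99  -7.5 ] turn 0.23
```

View pics/w5.png

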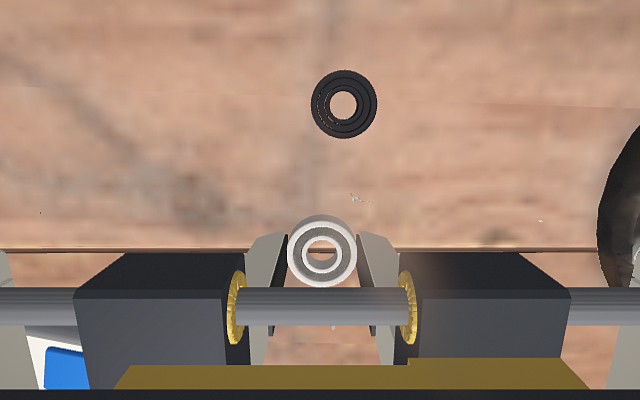

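The bearing moved up with the gripper, still flat between the pads at (321,252). Next I carry it to the plate.

{"method": "play_rows", "body": {
  "increments": [
    [[0,0,-4,0],[-3,2.5,-7.5,0.05],[-7,6,-7.5,0.1],[-10.5,8.5,-7.5,0.15],[-14,11.5,-7.5,0.2]]
  ]
}}

```text
t: 6.0
tool_pos: [0.5577, -0.2589, 0.1194]
orientation: [-2.431, -1.982, 0.006]
force: [0.6, 0.1, 0.1]
opening: 0.0338
```

```bash
python3 go.py .592 -.301 .12 1.34
```

```text
t 6.0 pos [ 0.5577 -0.2589  0.1194] phi 1.368 tilt 0.376 F [0.61 0.08 0.09] open 0.0338 q [-0.52  0.25  1.56 -0.    1.34 -1.88]
shift cm [-3.43  4.21 -0.09] turn 0.028
```

{"method": "play_rows", "body": {
  "increments": [
    [[-1.5,2,0,0.03],[-3,3.8,0,0.03],[-3.4,4.2,0,0.03],[-3.4,4.2,0,0.03],[-3.4,4.2,0,0.03]]
  ]
}}

```text
t: 6.5
tool_pos: [0.5912, -0.2997, 0.1185]
orientation: [-2.459, -1.945, 0.007]
force: [0.5, 0.5, -0.4]
opening: 0.0338
```

```bash
python3 go.py .592 -.301 .0645 1.34;  python3 - <<'E'
from h import *
p=camera_params('wrist');im,d=read_camera('wrist');cv2.imwrite('pics/w6.png',im)
im,d=read_camera('top');cv2.imwrite('pics/t6.png',im)
E
```

```text
t 6.5 pos [ 0.5912 -0.2997  0.1185] phi 1.3383 tilt 0.46 F [ 0.47  0.53 -0.42] open 0.0338 q [-0.55  0.38  1.41 -0.    1.37 -1.88]
shift cm [-0.12  0.15  5.4 ] turn -0.002
```

View pics/w6.png

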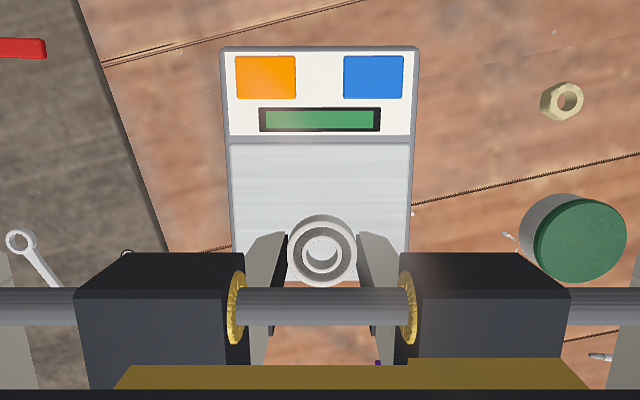

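View pics/t6.png

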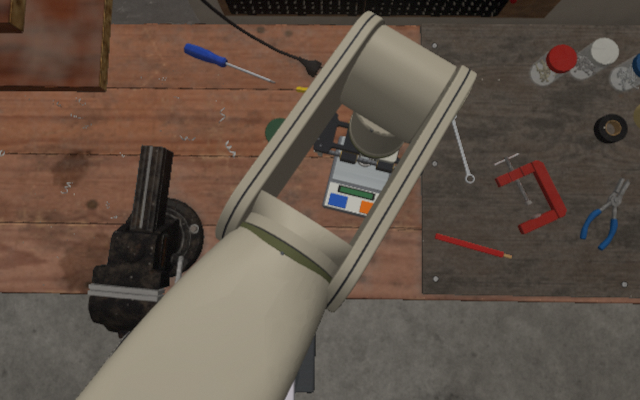

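The wrist view shows the scale square to the gripper, with the blue key at (373,77), the orange key at (266,77) and the plate's front edge at row 143. I'll check these positions from this view.

```bash
python3 - <<'E'
from h import *
p=camera_params('wrist');im=cv2.imread('pics/w6.png');hsv=cv2.cvtColor(im,cv2.COLOR_BGR2HSV)
for n,lo,hi in(('blue',(100,120,80),(125,255,255)),('orange',(8,150,120),(25,255,255))):
    m=cv2.inRange(hsv,lo,hi);m[140:]=0
    c=max(cv2.findContours(m,cv2.RETR_EXTERNAL,cv2.CHAIN_APPROX_NONE)[0],key=cv2.contourArea)
    x,y,w,h=cv2.boundingRect(c);print(n,x,y,w,h,onz(p,x+w/2,y+h/2,.0405))
a,b=onz(p,231,144,.05),onz(p,411,144,.05);print('plate front mid',(a+b)/2,np.linalg.norm(a-b), 'centre', (a+b)/2+.048*np.array([.974,-.229,0]))
E
python3 go.py .592 -.301 .0645 1.34
```

```text
blue 343 56 61 43 [ 0.51267827 -0.24938297  0.0405    ]
orange 235 56 61 43 [ 0.49707407 -0.3155927   0.0405    ]
plate front mid [ 0.54471725 -0.290908    0.05      ] 0.11365143724240387 centre [ 0.59146925 -0.3019      0.05      ]
t 6.6 pos [ 0.5914 -0.2996  0.119 ] phi 1.3387 tilt 0.416 F [ 0.03  0.61 -1.09] open 0.0338 q [-0.55  0.38  1.41 -0.    1.37 -1.88]
shift cm [-0.13  0.13  5.45] turn -0.001
```

{"method": "play_rows", "body": {
  "increments": [
    [[-0.1,0.1,1.5,0],[-0.1,0.1,3,0],[-0.1,0.1,4.2,0],[-0.1,0.1,4.8,0],[-0.1,0.1,4.8,0]]
  ]
}}

```text
t: 7.1
tool_pos: [0.5906, -0.2999, 0.0687]
orientation: [-2.456, -1.944, 0.008]
force: [-0.3, 0.1, 0.0]
opening: 0.0342
```

```bash
python3 go.py .592 -.301 .0645 1.34
```

```text
t 7.1 pos [ 0.5906 -0.2999  0.0687] phi 1.3387 tilt 0.606 F [-0.33  0.12  0.01] open 0.0342 q [-0.55  0.43  1.44 -0.    1.29 -1.88]
shift cm [-0.07  0.16  0.42] turn -0.001
```

{"method": "play_rows", "body": {
  "increments": [
    [[0,0,0.15,0],[0,0,0.25,0],[0,0,0.3,0],[0,0,0.3,0]]
  ]
}}

```text
t: 7.5
tool_pos: [0.5909, -0.3001, 0.0661]
orientation: [-2.457, -1.944, 0.008]
force: [-0.3, 0.3, 0.0]
opening: 0.0337
```

{"method": "play_rows", "body": {
  "increments": [
    [[0,0,0.05,0],[0,0,0.1,0],[0,0,0.1,0]]
  ]
}}

```text
t: 7.8
tool_pos: [0.5909, -0.3001, 0.0652]
orientation: [-2.457, -1.944, 0.008]
force: [-0.5, 0.3, -0.4]
opening: 0.0339
```

```bash
python3 go.py .592 -.301 .0645 1.34
```

```text
t 7.8 pos [ 0.5909 -0.3001  0.0652] phi 1.3387 tilt 0.563 F [-0.54  0.32 -0.43] open 0.0339 q [-0.55  0.43  1.44 -0.    1.28 -1.88]
shift cm [-0.06  0.13  0.07] turn -0.001
```

{"method": "play_rows", "body": {
  "increments": [
    [[0,0,0.05,0],[0,0,0.1,0],[0,0,0.1,0]]
  ]
}}

```text
t: 8.1
tool_pos: [0.591, -0.3001, 0.0647]
orientation: [-2.457, -1.944, 0.007]
force: [-1.8, 1.4, 4.0]
opening: 0.0338
```

The 4 N upward reading means the bearing is on the plate. I'll release it.

{"method": "play_rows", "body": {
  "increments": [
    [[0,0,0,0],[0,0,0,0],[0,0,0,0],[0,0,0,0],[0,0,0,0]]
  ],
  "jaw": 5.5
}}

```text
t: 8.6
tool_pos: [0.5909, -0.3001, 0.0646]
orientation: [-2.457, -1.944, 0.008]
force: [-0.3, -0.8, -0.0]
opening: 0.0546
```

{"method": "play_rows", "body": {
  "increments": [
    [[0,0,0,0],[0,0,-1,0],[0,0,-3,0],[0,0,-5,0],[0,0,-6,0]]
  ]
}}

```text
t: 9.1
tool_pos: [0.5926, -0.301, 0.1278]
orientation: [-2.46, -1.946, 0.006]
force: [0.7, 1.2, 0.4]
opening: 0.0553
```

```bash
python3 go.py .5127 -.2485 .1 1.34;  python3 - <<'E'
from h import *
p=camera_params('wrist');im,d=read_camera('wrist');cv2.imwrite('pics/w7.png',im);print(p['eye'])
E
```

```text
t 9.1 pos [ 0.5926 -0.301   0.1278] phi 1.3387 tilt 0.349 F [0.7  1.16 0.38] open 0.0553 q [-0.55  0.37  1.39 -0.    1.38 -1.88]
shift cm [ 3.27 -8.97  2.83] turn -0.001
[ 0.52646454 -0.28737298  0.28295083]
```

View pics/w7.png

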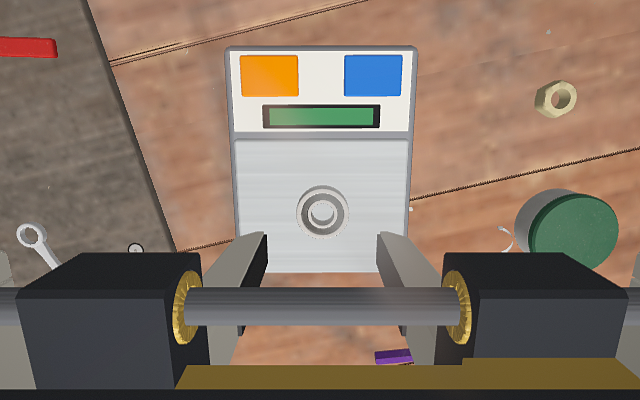

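The bearing lies flat near the middle of the plate at (322,212). Now I'll close the jaws and move over the blue key.

{"method": "play_rows", "body": {
  "increments": [
    [[1,-2.5,0,0],[2,-6,0,0],[3.2,-9,0,0],[3.3,-9,0,0],[3.3,-9,0,0]]
  ],
  "jaw": 0
}}

```text
t: 9.65
tool_pos: [0.5129, -0.2482, 0.1292]
orientation: [-2.461, -1.948, 0.005]
force: [1.4, -0.1, -0.6]
opening: 0.0194
```

{"method": "play_rows", "body": {
  "increments": [
    [[0,0,1,0],[0,0,3,0],[0,0,4,0],[0,0,4,0],[0,0,4,0]]
  ]
}}

```text
t: 10.15
tool_pos: [0.5129, -0.2483, 0.0889]
orientation: [-2.46, -1.947, 0.005]
force: [-0.2, 0.2, 0.2]
opening: 0.0007
```

```bash
python3 go.py .5127 -.2485 .0515 1.34;  python3 - <<'E'
from h import *
p=camera_params('wrist');im,d=read_camera('wrist');cv2.imwrite('pics/w8.png',im);print(p['eye'])
im,d=read_camera('scene');cv2.imwrite('pics/s8.png',im[100:300,160:480].repeat(2,0).repeat(2,1))
hsv=cv2.cvtColor(cv2.imread('pics/w8.png'),cv2.COLOR_BGR2HSV)
m=cv2.inRange(hsv,(100,120,80),(125,255,255));x=cv2.boundingRect(m);print(x)
E
```

```text
t 10.15 pos [ 0.5129 -0.2483  0.0889] phi 1.3389 tilt 0.293 F [-0.16  0.18  0.16] open 0.0007 q [-0.54  0.17  1.71 -0.    1.27 -1.88]
shift cm [-0.02  0.    3.74] turn -0.001
[ 0.44659219 -0.23461791  0.24409336]
(292, 204, 62, 40)
```

View pics/w8.png

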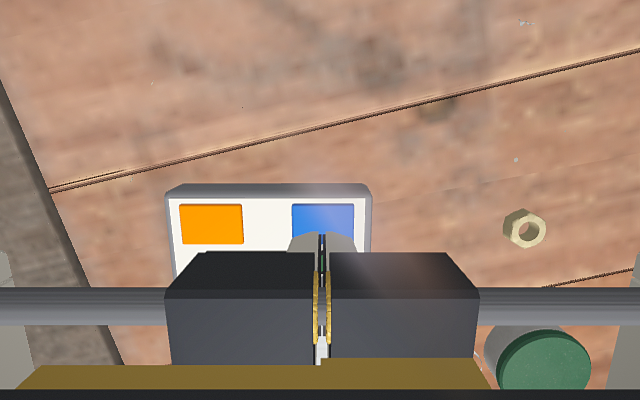

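View pics/s8.png

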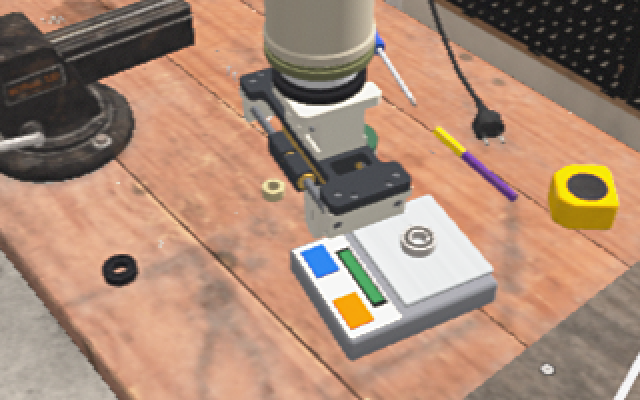

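The closed fingers are above the blue key, which is centred at column 323. The bearing rests on the plate and the orange key is well clear. I'll descend.

{"method": "play_rows", "body": {
  "increments": [
    [[0,0,1,0],[0,0,2,0],[0,0,2.8,0],[0,0,3.2,0],[0,0,3.2,0]]
  ]
}}

```text
t: 10.75
tool_pos: [0.5125, -0.2481, 0.0567]
orientation: [-2.46, -1.947, 0.005]
force: [-0.4, 0.1, 0.4]
opening: 0.0001
```

{"method": "play_rows", "body": {
  "increments": [
    [[0,0,0.05,0],[0,0,0.1,0],[0,0,0.15,0],[0,0,0.2,0],[0,0,0.2,0]]
  ]
}}

```text
t: 11.25
tool_pos: [0.5126, -0.2482, 0.0548]
orientation: [-2.461, -1.947, 0.005]
force: [0.7, 0.1, -0.6]
opening: 0.0005
```

```bash
python3 go.py .5127 -.2485 .0515 1.34
```

```text
t 11.25 pos [ 0.5126 -0.2482  0.0548] phi 1.3388 tilt 0.287 F [ 0.71  0.1  -0.58] open 0.0005 q [-0.54  0.21  1.74 -0.    1.2  -1.88]
shift cm [-0.03  0.02  0.33] turn -0.001
```

{"method": "play_rows", "body": {
  "increments": [
    [[0,0,0.05,0],[0,0,0.1,0],[0,0,0.15,0],[0,0,0.15,0]]
  ]
}}

```text
t: 11.65
tool_pos: [0.5125, -0.2482, 0.0532]
orientation: [-2.46, -1.947, 0.005]
force: [0.2, -0.2, -0.6]
opening: 0.001
```

{"method": "play_rows", "body": {
  "increments": [
    [[0,0,0.05,0],[0,0,0.1,0],[0,0,0.1,0]]
  ]
}}

```text
t: 11.95
tool_pos: [0.5125, -0.2481, 0.0521]
orientation: [-2.46, -1.947, 0.005]
force: [0.7, -0.2, -0.5]
opening: 0.0002
```

{"method": "play_rows", "body": {
  "increments": [
    [[0,0,0.03,0],[0,0,0.06,0],[0,0,0.06,0]]
  ]
}}

```text
t: 12.25
tool_pos: [0.5125, -0.2481, 0.0516]
orientation: [-2.46, -1.947, 0.005]
force: [-1.2, -0.2, 1.5]
opening: 0.0007
```

{"method": "play_rows", "body": {
  "increments": [
    [[0,0,0.03,0],[0,0,0.05,0],[0,0,0.05,0]]
  ]
}}

```text
t: 12.55
tool_pos: [0.5125, -0.2481, 0.0512]
orientation: [-2.46, -1.947, 0.005]
force: [-0.6, 0.6, 2.9]
opening: 0.0002
```

{"method": "play_rows", "body": {
  "increments": [
    [[0,0,0.03,0],[0,0,0.05,0],[0,0,0.05,0]]
  ]
}}

```text
t: 12.85
tool_pos: [0.5125, -0.2481, 0.0508]
orientation: [-2.46, -1.947, 0.005]
force: [-1.5, 0.7, 2.7]
opening: 0.0004
```

{"method": "play_rows", "body": {
  "increments": [
    [[0,0,0.03,0],[0,0,0.05,0],[0,0,0.05,0]]
  ]
}}

```text
t: 13.15
tool_pos: [0.5125, -0.2482, 0.0503]
orientation: [-2.46, -1.947, 0.005]
force: [-1.9, 0.9, 4.5]
opening: 0.0008
```

{"method": "play_rows", "body": {
  "increments": [
    [[0,0,0.03,0],[0,0,0.05,0],[0,0,0.05,0]]
  ]
}}

```text
t: 13.45
tool_pos: [0.5126, -0.2481, 0.0499]
orientation: [-2.46, -1.947, 0.005]
force: [-2.5, 1.6, 4.2]
opening: 0.0006
```

{"method": "play_rows", "body": {
  "increments": [
    [[0,0,0.03,0],[0,0,0.05,0],[0,0,0.05,0]]
  ]
}}

```text
t: 13.75
tool_pos: [0.5126, -0.2482, 0.0498]
orientation: [-2.46, -1.947, 0.005]
force: [-3.4, 1.4, 7.3]
opening: 0.0008
```

```bash
python3 -c "
from h import *
for i in range(3):
    s=read_state();print(s['force'],s['tool_pos'])"
```

```text
[-3.41618791  1.40599896  7.29993408] [ 0.51255999 -0.24816652  0.04978822]
[-3.41618791  1.40599896  7.29993408] [ 0.51255999 -0.24816652  0.04978822]
[-3.41618791  1.40599896  7.29993408] [ 0.51255999 -0.24816652  0.04978822]
```

At 7.3 N the motion has almost stopped, so the key is at its stop and well past 1.2 mm. I'll hold briefly, then lift.

{"method": "play_rows", "body": {
  "increments": [
    [[0,0,0.03,0],[0,0,0.03,0],[0,0,0.03,0]]
  ]
}}

```text
t: 14.05
tool_pos: [0.5125, -0.2482, 0.0498]
orientation: [-2.46, -1.947, 0.005]
force: [-3.7, 1.4, 7.9]
opening: 0.0003
```

{"method": "play_rows", "body": {
  "increments": [
    [[0,0,-0.2,0],[0,0,-0.6,0],[0,0,-1.5,0],[0,0,-3,0],[0,0,-5,0]]
  ]
}}

```text
t: 14.55
tool_pos: [0.5124, -0.2479, 0.1003]
orientation: [-2.459, -1.946, 0.006]
force: [-0.2, -0.4, -0.9]
opening: 0.0005
```

{"method": "play_rows", "body": {
  "increments": [
    [[0,0,-3,0],[0,0,-6,0],[0,3,-6,0],[0,3,-6,0],[0,3,-6,0]]
  ]
}}

```text
t: 15.05
tool_pos: [0.5422, -0.255, 0.1609]
orientation: [-2.459, -1.947, 0.006]
force: [-0.6, 0.4, -0.9]
opening: 0.0007
```

```bash
python3 go.py .5127 -.2485 .0515 1.34;  python3 - <<'E'
from h import *
im,d=read_camera('scene');cv2.imwrite('pics/s9.png',im[100:300,160:480].repeat(2,0).repeat(2,1))
im,d=read_camera('wrist');cv2.imwrite('pics/w9.png',im)
E
```

```text
t 15.05 pos [ 0.5422 -0.255   0.1609] phi 1.3393 tilt 0.353 F [-0.61  0.42 -0.87] open 0.0007 q [-0.52  0.17  1.57 -0.    1.41 -1.86]
shift cm [-0.04 -2.95 10.95] turn -0.001
```

View pics/s9.png

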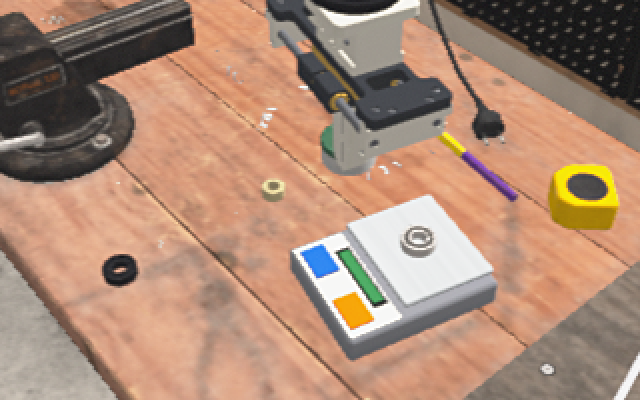

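View pics/w9.png

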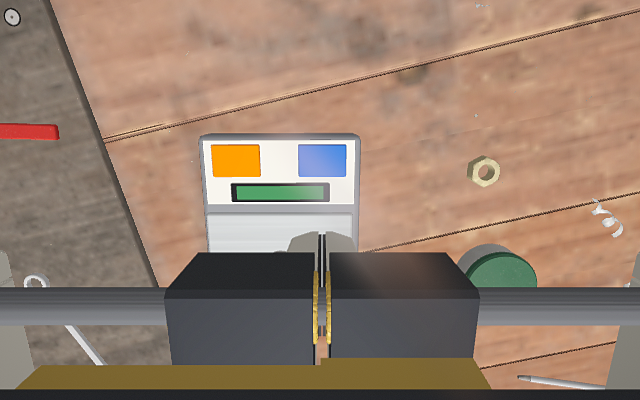

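The scene view shows the bearing flat on the plate at (418,239), the blue key at (320,262) free, and the arm clear of everything. I'll hand in.

{"method": "play_rows", "body": {
  "increments": [
    [[0,0,0,0],[0,0,0,0],[0,0,0,0]]
  ]
}}

```text
t: 15.45
tool_pos: [0.5409, -0.2546, 0.16]
orientation: [-2.459, -1.946, 0.007]
force: [-0.2, 0.4, 0.1]
opening: 0.0003
```

```bash
python3 -c "
from plant import *
print(read_state()['dq'].round(4));print(close_job())"
```

```text
[ 0.0004  0.0018 -0.0051  0.0001 -0.0018 -0.0005]
the job is handed in; nothing more can be done
None
```

I weighed the steel bearing: it is on the scale plate, let go, and the blue hold key was then pressed once and released. The job was handed in at about 15.5 s of the 45 s allowed, and no verdict was reported.

- **Bearing:** I put it down in contact with the plate (about 4 N felt) and then let go. The last pictures show it lying flat near the middle. The tool was within about 2 mm of the measured plate centre at release.
- **Blue key:** I pressed it with closed fingertips up to about 8 N along the vertical. The tip stopped moving at the end, about 1.8 mm below first contact, so it should have reached its stop. I did not measure the key's travel directly. That rests on the force and the tip height.
- **End state:** After lifting off, the force on the tool was about zero and the arm was still, about 11 cm above the keys. I saw nothing wrong with the key in the last pictures, but I did not measure its height after release. The orange key was not touched.

My position measurements of the bearing and keys differed by 2–3 mm between cameras, within what the task allows. One long descent drifted about 5 mm from the commanded shift, which I corrected before gripping.

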